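# Bring the board holder's sliding jaw up to its stop

## Task

A circuit board is clipped in the set jaw of the board holder on the bench; bring the sliding jaw up to it. With the fingertips press down the sprung thumb plate in the middle of the sliding jaw to free its brake, keep it pressed while you push the jaw along the rails until it meets the stop collar on the far rail, then let the plate come up so that the brake holds the jaw there. Only press and push: do not pinch the plate, force the jaw along with the brake on or shift the stop, and leave the other things on the bench as they are.

Things in the scene. Friction and masses are not known exactly. Their poses are not given: they have to be found in the camera images.
- holder: board holder screwed to the bench: dark steel base 170 mm (its x) by 360 mm (its y), 12 mm high, a 50 mm high aluminium block at each end, two round steel rails along its y at x = -55 and +55 mm, a flat brake bar between them. Origin on the bench under its centre, z up. Sliding jaw on its -y half, set jaw with the board on its +y half
- sliding_jaw (a joint): travel (m) of the sliding jaw along the holder's +y, towards the stop collar; at 0 the jaw's centre is at the holder's y = -125 mm. An aluminium bridge over both rails, 146 mm (x) by 60 mm (y), top 52 mm above the bench, grooved lip towards the board. Brake on: held by about 10 N of friction. Brake off: slides with about 1 N
- thumb_plate (a joint): how far (m) the sprung thumb plate is pressed down: about 0 at rest (brake on), 0.005 at its hard end. It starts to give at 8 N and takes 10 N at the end; from 1 mm down the brake is off. It comes up by itself when let go
- plate_top (a point): centre of the upper face of the black thumb plate in the middle of the sliding jaw, 63 mm above the bench at rest; moves with jaw and plate. Plate 44 mm (x) by 54 mm (y); its +y and -y ends are turned up, 6 mm thick and 9 mm above the face, so the dish between is 42 mm long in y and open in x. Axes as the holder's
- jaw_face (a point): the point on the sliding jaw's front (+y) face that meets the stop collar: on the axis of the far (+x) rail, 34 mm above the bench, 30 mm in +y from the centre of the thumb plate. Axes as the holder's
- stop_face (a point): the point on the stop collar's -y face that the sliding jaw meets, on the axis of the far (+x) rail, 34 mm above the bench. The collar is a dark steel ring, 26 mm across and 12 mm long, clamped on that rail at a different place each time. Axes as the holder's
- set_jaw (a joint): place (m, along the holder's +y) where collar, set jaw and board are clamped: stop face at the holder's y = -15 mm plus this. Shifts only above 80 N. The green board (80 x 70 mm, face 45 mm above the bench, parts up to 59 mm) begins 3 mm beyond the stop face; the set jaw, 146 mm (x) by 20 mm (y), clamp screws up to 63 mm high, 76 mm beyond
- solder_spool: grey flanged spool of solder standing upright, 56 mm across, 40 mm tall; origin under its centre. Bystander
- flux_bottle: small amber flux bottle, 42 mm across, 75 mm tall; origin under its centre. Bystander
- screwdriver: screwdriver lying flat, 170 mm long along its own x, yellow handle; origin under it at mid length. Bystander
- board_a: small loose green circuit board with parts on it, 45 x 34 mm, 12 mm tall; origin under its centre. Bystander
- board_b: another small loose green circuit board, 45 x 34 mm, 12 mm tall; origin under its centre. Bystander
- side_cutters: side cutters lying flat, 130 mm long, 12 mm tall, black grips; origin under the pivot, grips reaching 100 mm towards its -x. Bystander
- parts_tin: open round aluminium tin, 64 mm across, 28 mm tall; origin under its centre. Bystander

How it is judged (in metres and radians):
On the way, in this order (a step that is already met when the one before it is completed fails the run):
1. the thumb plate is pressed and the brake freed while the jaw is still where it stood (value of joint thumb_plate above 0.001 m and distance of jaw_face from where it was at the start of the episode below 0.015 m), for 0.1 s.
2. the sliding jaw meets the stop collar with the plate still pressed (distance between jaw_face and stop_face below 0.003 m and value of joint thumb_plate above 0.0005 m), for 0.1 s.
At the end, for the whole second after the job is handed in: The sliding jaw stands at rest within 3 mm of the stop collar, the thumb plate is up again (less than 1 mm down, brake on), and the collar has not been shifted by 3 mm or more (distance between jaw_face and stop_face below 0.003 m and distance of stop_face from where it was at the start of the episode below 0.003 m and value of joint thumb_plate below 0.001 m and velocity of joint sliding_jaw between -0.005 and 0.005 m/s); the robot touches nothing.
It fails at once if the jaw is forced along with the brake on (faster than 30 mm/s while the plate is up) (value of joint thumb_plate below 0.0001 m and velocity of joint sliding_jaw above 0.03 m/s).
It fails at once if the stop collar and set jaw are shifted by more than 5 mm (distance of stop_face from where it was at the start of the episode above 0.005 m).
It fails at once if the thumb plate is pinched between the fingers by its two turned-up ends (contact force between the fingers and thumb_plate_c1 above 3 N and contact force between the fingers and thumb_plate_c2 above 3 N).
It fails at once if a thing standing on the bench is lifted, carried or pushed by more than 20 mm (distance of any of solder_spool, flux_bottle, screwdriver, board_a, board_b, side_cutters, parts_tin from where it was at the start of the episode above 0.02 m).
It also fails if it takes over 38 s, if anything falls off the work surface, if the arm or the gripper's body presses on something with over 40 N, if the wrist force passes 120 N, or if a joint passes its speed limit or range.

## Robot

A 6-joint arm with a two-finger parallel gripper is mounted at the origin on the work surface. World frame = base frame: x ahead of the robot, y to its left, z up, the work surface at z = 0. Lengths are in mm, angles in rad, forces in N, time in s.
With the tool pointing down it reaches from about 250 to 800 mm from the base axis. Payload 3.9 kg.
Tool frame: the origin (TCP) lies at the very end of the fingers, on their centre line; the grasp point (between the pads) lies 19 mm behind it; z points along the fingers, x is the direction in which the jaws open and shut, and the axes are right-handed (so a half turn about z gives the same grasp; the last joint's range is limited). The gripper opens to 85 mm and grips with 20 to 120 N. Pads are 22 mm wide; open, the fingers measure 114 mm over their backs; the gripper's body (76 mm by 85 mm) begins 54 mm behind the grasp point. The pads swing forward as they close: fully open they stand 13 mm farther back than shut.
Start: joints at [1.155, 0.26, -0.138, 1.173, 0, 1.571], TCP at [212.053, 480.259, 231.304] pointing down, gripper open.
Joint ranges: [-2.78, 2.78], [-0.83, 1.72], [-1.28, 1.37], [-1.9, 2.12], [-1.57, 1.48], [-3.14, 3.14]. Speed limits (rad/s): [2.57, 2.57, 3.14, 3.14, 3.14, 3.14].

## Interface

Orientations are given as a unit quaternion [x, y, z, w].
In Python, from rig import status, snapshot, camera_info, r gives the robot as it stands. The module is installed in compiled form; this text tells all that it offers.
- The arm moves only by the tool move_arm, never from a script. Its argument "increments" is a list that holds one entry, the list of rows, each a list of 7 numbers: the shift along the world's x, y, z in m, then the turn, a rotation vector about the world's x, y, z in rad, then the gripper command: -1 is fully open, 1 is shut, values between are in proportion. In form: [[[tx, ty, tz, ax, ay, az, grip], ...]]. A call has 1 to 8 rows; each row shifts and turns the commanded pose from where the row before left it; what a row does not reach is not made up. A row lasts 1/8 s, in which the tool goes at most 62.5 mm and 10.7 degrees, less where a joint would pass 70% of its speed; a pose out of reach is approached as far as the arm can. A call with a gripper value outside its range is refused whole. The fingers move at their own pace and stop on an object; the grip force is fixed at half the most. Time passes only in rows, so rows that do not move let the fingers close. It gives the time, the measured TCP pose, the force and the opening at its end, in the units of the state.
- status.sense(): the state, without advancing time (a new reading comes with each control period).
- snapshot(name): name is "side" or "top" or "wrist"; returns (picture, depth): 480x640x3 uint8, red, green, blue; 480x640 float32, mm along the optical axis (not along the pixel's ray), 0 where there is no reading.
- camera_info(name): a dict with "K" (3x3 intrinsics, pixels), "R" (3x3) and "t" (3): a world point X has camera coordinates R X + t; the wrist camera has in their place "mount" (4x4, takes a point from camera to tool coordinates, whose origin is the TCP and whose axes are the tool frame's). Camera axes: x right, y down, z forward; pixel columns grow to the right and rows downward; lengths in mm; the calibration is good to about 2 mm. A picture is of the moment at which its call begins: read the wrist's pose just before it. camera_info takes no time and is no camera call.
- r.sign_off(): hands the job in, once; it reports no verdict.
The state is a dict: "time_s": time; "qpos": joint angles; "qvel": joint speeds; "joint_torque": joint torques, N m; "tcp_pos": TCP position; "tcp_rot": TCP orientation; "contact_force": force on the tool from outside, world axes, zero at the start; "torque": the same for the moment, N m; "opening": finger opening in mm.
Only numpy, scipy, OpenCV 4.12 (cv2) and the standard library are available. Lean on these libraries where they do the work, as an engineer would, in place of code of your own. Each camera call takes 0.05 s, during which the arm holds its last target.

## Working session

There is one attempt and no reset: what is moved stays moved. The work goes in short steps, Python scripts to look and compute and a tool call to move; the robot and the scene stay as the last step left them, time stands still between calls to the robot, and variables do not carry over. Pictures are saved under pics/ and viewed, and the job is handed in when it is done.

Besides the shell and the picture viewer there is one more tool, called after "Call:" as name(argument=value, ...) on one line, values as JSON. move_arm: Moves the arm, as the interface text tells. Its arguments: {"type":"object","properties":{"increments":{"type":"array"}},"required":["increments"]}

```bash
mkdir -p pics
python3 - <<'E'
from rig import status,snapshot,camera_info
import cv2,numpy as np
print(status.sense())
for n in ("side","top"):
    p,d=snapshot(n); cv2.imwrite(f"pics/{n}0.png",p[:,:,::-1]); np.save(f"pics/{n}0.npy",d)
    c=camera_info(n); print(n,{k:np.round(v,3).tolist() if not isinstance(v,str) else v for k,v in c.items()})
print(camera_info("wrist"))
E
```

```text
{'time_s': 0.0, 'qpos': array([ 1.15498676e+00,  2.60694810e-01, -1.39397816e-01,  1.17268459e+00,
        4.13415680e-06,  1.57079783e+00]), 'qvel': array([-0.00035887,  0.00047597,  0.0003855 , -0.00032864,  0.00089953,
       -0.00017248]), 'joint_torque': array([-2.30721140e-03, -4.05681896e+01,  2.53920883e+01,  1.89343735e-02,
       -2.36123478e-04,  4.57282127e-06]), 'tcp_pos': array([211.78416229, 479.63499941, 230.44836191]), 'tcp_rot': array([ 8.37833711e-01,  5.45924621e-01, -8.30954092e-04,  5.38976543e-04]), 'contact_force': array([ 0.00245015,  0.77036746, -0.43283253]), 'torque': array([-0.02032247,  0.01434016,  0.04782749]), 'opening': 85.42952659809538}
side {'K': [[602.871, 0.0, 322.316], [0.0, 602.871, 238.376], [0.0, 0.0, 1.0]], 'R': [[0.992, -0.128, -0.001], [-0.092, -0.714, -0.694], [0.088, 0.689, -0.72]], 't': [-528.234, 150.801, 1224.407]}
top {'K': [[566.582, 0.0, 311.159], [0.0, 566.582, 248.099], [0.0, 0.0, 1.0]], 'R': [[0.013, -1.0, -0.008], [-0.981, -0.011, -0.195], [0.195, 0.01, -0.981]], 't': [103.778, 566.481, 1070.447]}
{'K': array([[417.93241196,   0.        , 322.62107802],
       [  0.        , 417.93241196, 236.55382494],
       [  0.        ,   0.        ,   1.        ]]), 'mount': array([[ 9.99999774e-01, -5.93946650e-04, -3.14334665e-04,
         2.34184940e-01],
       [ 6.60024582e-04,  9.56008464e-01,  2.93338340e-01,
        -7.26892127e+01],
       [ 1.26279276e-04, -2.93338481e-01,  9.56008640e-01,
        -1.42344936e+02],
       [ 0.00000000e+00,  0.00000000e+00,  0.00000000e+00,
         1.00000000e+00]])}
```

View pics/side0.png

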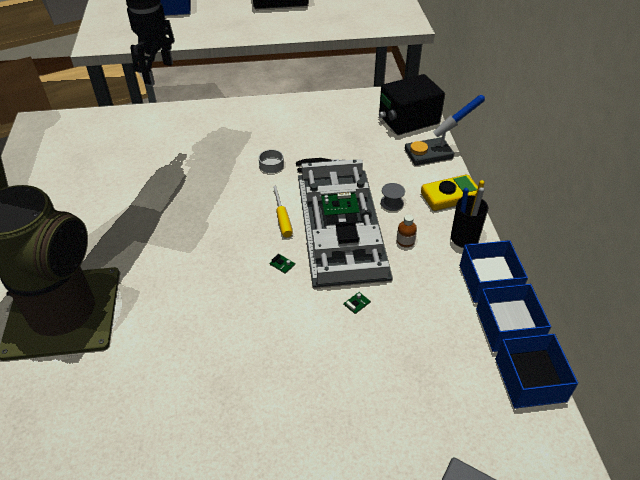

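View pics/top0.png

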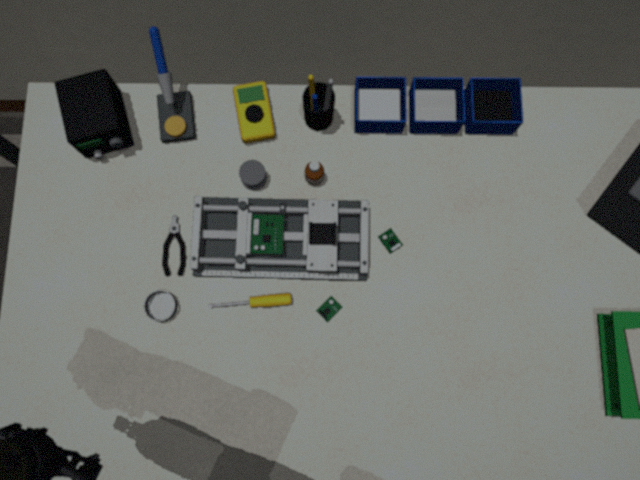

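The top view shows the holder at about px (281,237). Its +y points left in the picture, which is world +y, and the black thumb plate is at about (322,233). Next I'll zoom in and measure.

```bash
cat > h.py <<'E'
import numpy as np,cv2
from rig import camera_info
def ray(n,u,v,z):
    c=camera_info(n);K,R,t=[np.array(c[k]) for k in("K","R","t")]
    d=R.T@np.linalg.solve(K,[u,v,1.]);o=-R.T@t.ravel()
    return o+d*(z-o[2])/d[2]
def pt(n,u,v,dep):
    c=camera_info(n);K,R,t=[np.array(c[k]) for k in("K","R","t")]
    return R.T@(np.linalg.solve(K,[u,v,1.])*dep-t.ravel())
E
python3 - <<'E'
import cv2,numpy as np
from h import *
d=np.load("pics/top0.npy")
for u,v in [(322,233),(322,240),(310,205),(334,205),(310,268),(334,268),(195,200),(369,203),(367,274),(193,271)]:
    print(u,v,np.round(pt("top",u,v,d[v,u]),1))
a=cv2.imread("pics/top0.png")[185:290,180:380]; cv2.imwrite("pics/topz.png",cv2.resize(a,None,fx=4,fy=4,interpolation=cv2.INTER_CUBIC))
a=cv2.imread("pics/side0.png")[150:295,290:400]; cv2.imwrite("pics/sidez.png",cv2.resize(a,None,fx=4,fy=4,interpolation=cv2.INTER_CUBIC))
E
```

```text
322 233 [595.2  89.6  60.6]
322 240 [581.1  89.4  59.6]
310 205 [654.8 114.3  52.6]
334 205 [655.1  65.8  53.7]
310 268 [525.6 112.6  52.8]
334 268 [525.7  65.2  56. ]
195 200 [663.3 348.6  50.7]
369 203 [ 6.751e+02 -1.000e+01  6.000e-01]
367 274 [518.4  -2.2  30. ]
193 271 [522.9 353.   13.7]
```

View pics/topz.png

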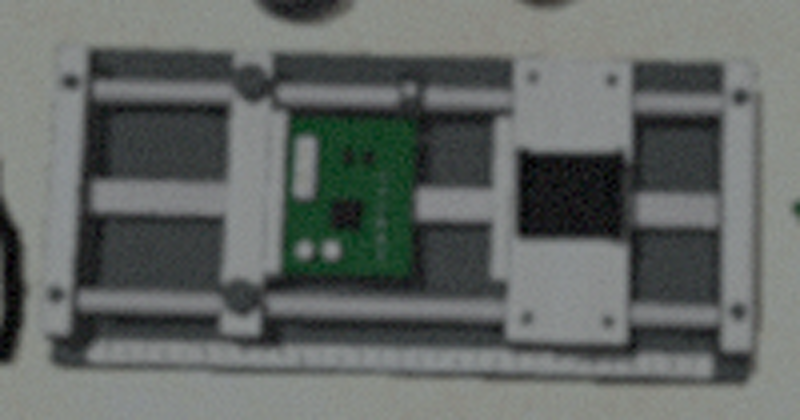

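View pics/sidez.png

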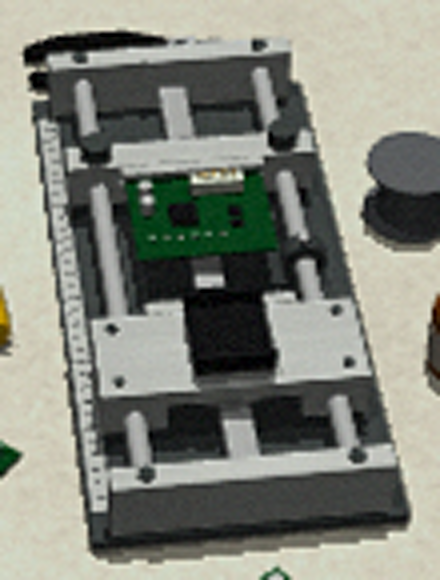

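Run:
```python
from h import *
f=lambda x,y,z,n:print(n,np.round(ray("top",180+x/4-.375,185+y/4-.375,z),1))
f(514,60,52,"jaw front far");f(633,62,52,"jaw rear far");f(630,345,52,"jaw rear near");f(506,340,52,"jaw front near")
f(60,48,50,"L far");f(48,335,50,"L near");f(755,65,50,"R far");f(748,352,50,"R near")
for n,x,y in [("pl",517,150),("pl",625,152),("pl",622,240),("pl",516,236)]: f(x,y,72,n)
f(421,95,47,"collar -y top");f(418,118,45,"board far");f(412,280,45,"board near")
```

```text
jaw front far [666.3 118.3  52. ]
jaw rear far [665.9  57.9  52. ]
jaw rear near [520.6  58.8  52. ]
jaw front near [522.4 120.2  52. ]
L far [670.7 349.9  50. ]
L near [522.5 348.   50. ]
R far [665.5  -4.1  50. ]
R near [5.181e+02 3.000e-01 5.000e+01]
pl [614.3 115.8  72. ]
pl [613.9  62.4  72. ]
pl [569.5  63.7  72. ]
pl [570.9 115.7  72. ]
collar -y top [648.7 165.4  47. ]
board far [637.2 166.8  45. ]
board near [553.4 167.9  45. ]
```

Call:
move_arm(increments=[[[0.038, -0.039, -0.005, 0, 0, -0.117, 1], [0.038, -0.039, -0.005, 0, 0, -0.117, 1], [0.038, -0.039, -0.005, 0, 0, -0.117, 1], [0.038, -0.039, -0.005, 0, 0, -0.117, 1], [0.038, -0.039, -0.005, 0, 0, -0.117, 1], [0.038, -0.039, -0.005, 0, 0, -0.117, 1], [0.038, -0.039, -0.005, 0, 0, -0.117, 1], [0.038, -0.039, -0.005, 0, 0, -0.117, 1]]])

```text
time_s: 1.1
tcp_pos: [516.9, 166.7, 190.8]
tcp_rot: [0.994, 0.107, -0.0, -0.0]
contact_force: [0.3, 1.4, -0.5]
opening: 0.2
```

Call:
move_arm(increments=[[[0.038, -0.039, -0.005, 0, 0, -0.117, 1], [0.038, -0.039, -0.005, 0, 0, -0.117, 1], [0, 0, 0, 0, 0, 0, 1], [0, 0, 0, 0, 0, 0, 1]]])

```text
time_s: 1.6
tcp_pos: [591.3, 90.2, 180.6]
tcp_rot: [1.0, -0.007, -0.001, -0.0]
contact_force: [-0.7, -0.2, 0.0]
opening: -0.0
```

Run:
```python
from rig import status,snapshot
import cv2,numpy as np
s=status.sense();print(s)
p,d=snapshot("wrist");cv2.imwrite("pics/w1.png",p[:,:,::-1]);np.save("pics/w1.npy",d);np.save("pics/w1p.npy",np.r_[s["tcp_pos"],s["tcp_rot"]])
```

```text
{'time_s': 1.6, 'qpos': array([ 1.51170426e-01,  4.10124306e-01, -4.83377702e-02,  1.11432881e+00,
        5.04731696e-04,  1.73686937e+00]), 'qvel': array([ 0.02464997, -0.01877325, -0.01130997,  0.00027562,  0.00036449,
       -0.00083272]), 'joint_torque': array([-9.76060554e-01, -4.78571820e+01,  2.52568513e+01, -1.06388207e-01,
       -5.45797718e-02,  8.99694387e-04]), 'tcp_pos': array([591.25545586,  90.23105714, 180.6285812 ]), 'tcp_rot': array([ 9.99971708e-01, -7.45148735e-03, -1.02462457e-03, -9.16695180e-05]), 'contact_force': array([-0.70858918, -0.16095918,  0.03673738]), 'torque': array([ 0.00143874, -0.01712516,  0.02541061]), 'opening': -0.003117502859923915}
```

View pics/w1.png

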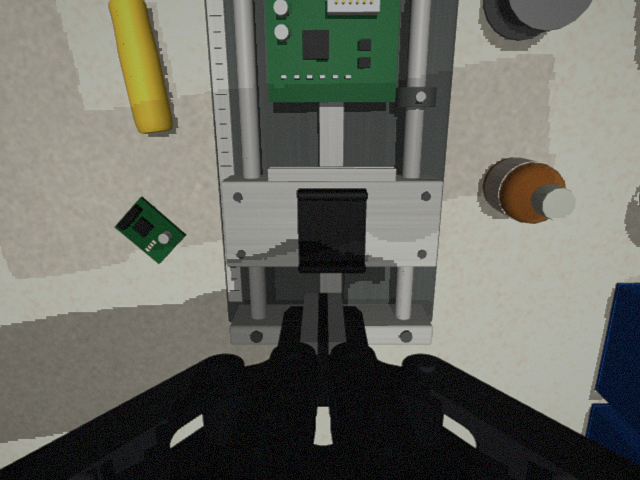

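The wrist view shows the plate at (297..367, 188..273), the jaw's front edge at about row 181, and the collar around (417,97) with its near face at about row 107.

```bash
cat >> h.py <<'E'
from scipy.spatial.transform import Rotation as Ro
def wray(P,u,v,z):
    c=camera_info("wrist");M=np.array(c["mount"])
    R=Ro.from_quat(P[3:]).as_matrix()
    o=R@M[:3,3]+P[:3];d=R@M[:3,:3]@np.linalg.solve(c["K"],[u,v,1.])
    return o+d*(z-o[2])/d[2]
E
python3 - <<'E'
from h import *
P=np.load("pics/w1p.npy")
for n,u,v,z in [("jFL",223,182,52),("jFR",442,180,52),("jRL",226,267,52),("jRR",438,265,52),("pF",298,190,72),("pF",367,190,72),("pR",298,272,72),("pR",365,272,72),("coll",404,107,45),("coll",430,107,45),("board",268,101,45),("board",398,101,45)]:
    print(n,np.round(wray(P,u,v,z),1))
d=np.load("pics/w1.npy");c=camera_info("wrist");M=c["mount"];R=Ro.from_quat(P[3:]).as_matrix()
for u,v in [(332,230),(260,220),(417,97)]:
    X=np.linalg.solve(c["K"],[u,v,1.])*d[v,u];print(u,v,np.round(R@(M[:3,:3]@X+M[:3,3])+P[:3],1))
a=cv2.imread("pics/w1.png")[70:290,200:460];cv2.imwrite("pics/w1z.png",cv2.resize(a,None,fx=3,fy=2.7))
E
```

```text
jFL [528.5 119.5  52. ]
jFR [671.2 118.6  52. ]
jRL [525.5  60.2  52. ]
jRR [672.4  59.5  52. ]
pF [578.5 117.2  72. ]
pF [620.4 116.6  72. ]
pR [576.7  63.7  72. ]
pR [619.9  63.1  72. ]
coll [645.9 164.4  45. ]
coll [662.4 164.1  45. ]
board [559.7 169.4  45. ]
board [641.9 168.1  45. ]
332 230 [599.1  88.9  62.6]
260 220 [551.   93.3  51.3]
417 97 [652.9 170.2  49.2]
```

View pics/w1z.png

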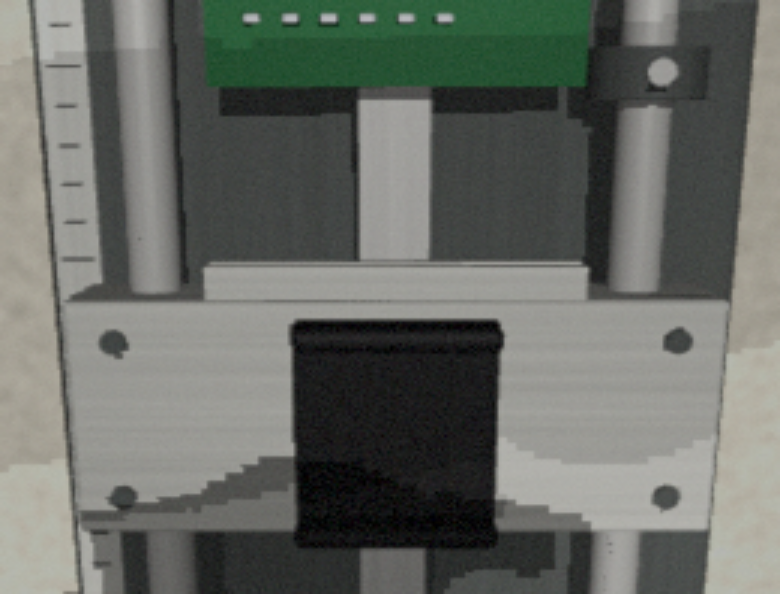

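Call:
move_arm(increments=[[[0.005, 0, -0.035, 0, 0, 0, 1], [0, 0, -0.035, 0, 0, 0, 1], [0, 0, -0.03, 0, 0, 0, 1], [0, 0, -0.006, 0, 0, 0, 1], [0, 0, 0, 0, 0, 0, 1], [0, 0, 0, 0, 0, 0, 1]]])

```text
time_s: 2.4
tcp_pos: [598.1, 90.8, 77.0]
tcp_rot: [1.0, -0.007, 0.001, -0.0]
contact_force: [0.5, 0.1, 0.2]
opening: -0.6
```

Run:
```python
from rig import status,snapshot
import cv2,numpy as np
p,d=snapshot("wrist");cv2.imwrite("pics/w2.png",p[:,:,::-1])
p,d=snapshot("side");cv2.imwrite("pics/s2.png",cv2.resize(p[150:295,290:400,::-1],None,fx=4,fy=4))
```

```text
(no output)
```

View pics/w2.png

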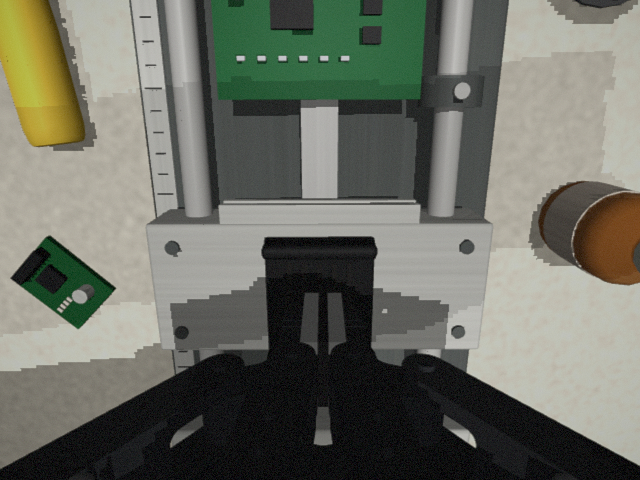

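View pics/s2.png

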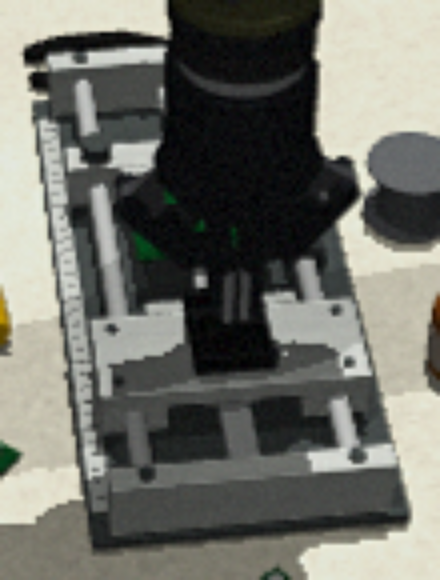

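Finger tips (cols 303–345) sit inside the plate (265–375) and behind its front ridge. I'll lower gently now.

Call:
move_arm(increments=[[[0, 0, -0.005, 0, 0, 0, 1], [0, 0, -0.005, 0, 0, 0, 1], [0, 0, -0.003, 0, 0, 0, 1], [0, 0, -0.001, 0, 0, 0, 1], [0, 0, 0, 0, 0, 0, 1]]])

```text
time_s: 3.12
tcp_pos: [596.9, 90.1, 62.2]
tcp_rot: [1.0, -0.008, 0.0, 0.0]
contact_force: [-2.6, -0.3, 8.4]
opening: 0.1
```

Call:
move_arm(increments=[[[0, 0, -0.0015, 0, 0, 0, 1], [0, 0, -0.0015, 0, 0, 0, 1], [0, 0, 0, 0, 0, 0, 1], [0, 0, 0, 0, 0, 0, 1]]])

```text
time_s: 3.62
tcp_pos: [596.9, 90.1, 59.5]
tcp_rot: [1.0, -0.008, 0.0, 0.0]
contact_force: [-3.3, -1.0, 8.7]
opening: -0.4
```

Call:
move_arm(increments=[[[0, 0.001, 0, 0, 0, 0, 1], [0, 0.002, 0, 0, 0, 0, 1], [0, 0.003, 0, 0, 0, 0, 1], [0, 0.003, 0, 0, 0, 0, 1], [0, 0.003, 0, 0, 0, 0, 1], [0, 0.003, 0, 0, 0, 0, 1], [0, 0.003, 0, 0, 0, 0, 1], [0, 0.002, 0, 0, 0, 0, 1]]])

```text
time_s: 4.62
tcp_pos: [597.2, 110.1, 59.6]
tcp_rot: [1.0, -0.008, 0.0, 0.0]
contact_force: [-2.3, -1.0, 9.0]
opening: 0.3
```

Run:
```python
from rig import status,snapshot
import cv2,numpy as np
s=status.sense();print(s["tcp_pos"],s["contact_force"])
p,d=snapshot("wrist");cv2.imwrite("pics/w3.png",p[:,:,::-1])
```

```text
[597.15563271 110.11302255  59.59290577] [-2.34421465 -0.98079147  9.04736253]
```

View pics/w3.png

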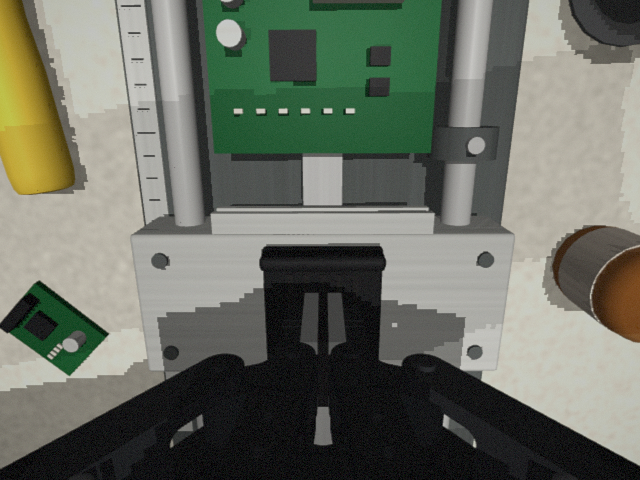

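The jaw is following: the collar's near face (row ~162) is getting closer to the jaw front (row ~235). I'll carry on.

Call:
move_arm(increments=[[[0, 0.003, 0, 0, 0, 0, 1], [0, 0.003, 0, 0, 0, 0, 1], [0, 0.003, 0, 0, 0, 0, 1], [0, 0.003, 0, 0, 0, 0, 1], [0, 0.003, 0, 0, 0, 0, 1], [0, 0.003, 0, 0, 0, 0, 1], [0, 0.002, 0, 0, 0, 0, 1]]])

```text
time_s: 5.55
tcp_pos: [597.4, 130.2, 59.7]
tcp_rot: [1.0, -0.008, 0.001, 0.0]
contact_force: [-1.7, -1.3, 9.3]
opening: -0.1
```

Call:
move_arm(increments=[[[0, 0.002, 0, 0, 0, 0, 1], [0, 0.002, 0, 0, 0, 0, 1]]])

```text
time_s: 5.8
tcp_pos: [597.4, 134.1, 59.7]
tcp_rot: [1.0, -0.008, 0.001, 0.0]
contact_force: [-1.7, -1.7, 8.7]
opening: -0.2
```

Call:
move_arm(increments=[[[0, 0.001, 0, 0, 0, 0, 1], [0, 0.001, 0, 0, 0, 0, 1]]])

```text
time_s: 6.05
tcp_pos: [597.5, 136.1, 59.7]
tcp_rot: [1.0, -0.008, 0.001, 0.0]
contact_force: [-1.9, -1.4, 9.1]
opening: 0.0
```

Call:
move_arm(increments=[[[0, 0.001, 0, 0, 0, 0, 1], [0, 0.001, 0, 0, 0, 0, 1]]])

```text
time_s: 6.3
tcp_pos: [597.4, 136.7, 59.6]
tcp_rot: [1.0, -0.008, 0.001, 0.002]
contact_force: [-1.8, -5.5, 10.2]
opening: 0.0
```

Run:
```python
from rig import status,snapshot
import cv2,numpy as np
s=status.sense();print(s["tcp_pos"],s["contact_force"])
p,d=snapshot("wrist");cv2.imwrite("pics/w4.png",p[:,:,::-1])
```

```text
[597.44167689 136.73373516  59.60231425] [-1.84550057 -5.5266126  10.16913354]
```

View pics/w4.png

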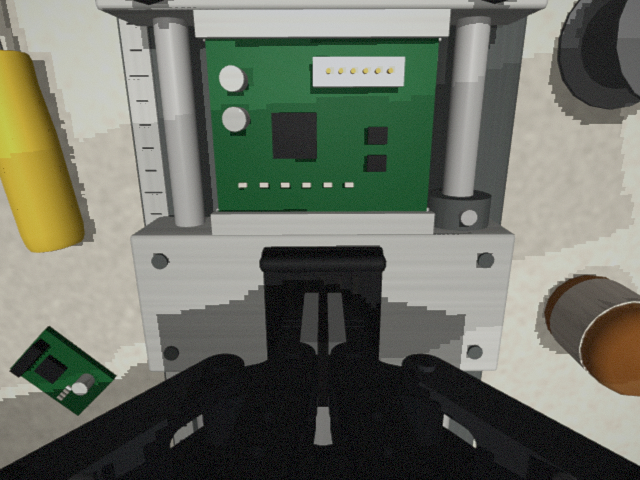

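The jaw is against the collar: y force rose to 5.5 N and travel is about 46.5 mm, close to the measured 46. I'll hold briefly, then lift straight up.

Call:
move_arm(increments=[[[0, 0, 0, 0, 0, 0, 1], [0, 0, 0, 0, 0, 0, 1], [0, 0, 0.001, 0, 0, 0, 1], [0, 0, 0.001, 0, 0, 0, 1], [0, 0, 0.001, 0, 0, 0, 1], [0, 0, 0.001, 0, 0, 0, 1], [0, 0, 0.002, 0, 0, 0, 1], [0, 0, 0.003, 0, 0, 0, 1]]])

```text
time_s: 7.35
tcp_pos: [596.7, 138.4, 66.9]
tcp_rot: [1.0, -0.007, -0.0, -0.0]
contact_force: [0.8, -0.8, -0.3]
opening: 0.4
```

Call:
move_arm(increments=[[[0, 0, 0.01, 0, 0, 0, 1], [0, 0, 0.02, 0, 0, 0, 1], [0, 0, 0.03, 0, 0, 0, 1], [0, 0, 0.03, 0, 0, 0, 1], [0, 0, 0.03, 0, 0, 0, 1], [0, 0, 0, 0, 0, 0, 1], [0, 0, 0, 0, 0, 0, 1]]])

```text
time_s: 8.22
tcp_pos: [596.7, 138.3, 186.9]
tcp_rot: [1.0, -0.007, -0.0, 0.0]
contact_force: [-0.1, -0.3, -0.8]
opening: 0.1
```

Run:
```python
from rig import status,snapshot
import cv2,numpy as np
s=status.sense();print(s["tcp_pos"],s["contact_force"],s["time_s"]);np.save("pics/w5p.npy",np.r_[s["tcp_pos"],s["tcp_rot"]])
p,d=snapshot("wrist");cv2.imwrite("pics/w5.png",p[:,:,::-1]);np.save("pics/w5.npy",d)
```

```text
[596.71426295 138.27086915 186.86494953] [-0.05277732 -0.34333398 -0.83918778] 8.225
```

View pics/w5.png

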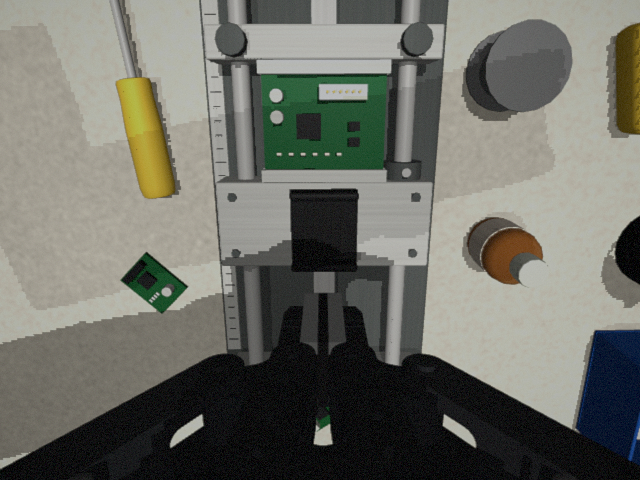

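Run:
```python
from h import *
P=np.load("pics/w5p.npy")
for n,u,v,z in [("jFL",218,182,52),("jFR",433,182,52),("collar near top",405,179,47),("pF",324,191,72)]:
    print(n,np.round(wray(P,u,v,z),1))
d=np.load("pics/w5.npy");c=camera_info("wrist");M=c["mount"];R=Ro.from_quat(P[3:]).as_matrix()
for u,v in [(324,230),(260,220)]:
    X=np.linalg.solve(c["K"],[u,v,1.])*d[v,u];print(u,v,np.round(R@(M[:3,:3]@X+M[:3,3])+P[:3],1))
a=cv2.imread("pics/w5.png")[130:230,340:460];cv2.imwrite("pics/w5z.png",cv2.resize(a,None,fx=5,fy=5))
```

```text
jFL [529.3 166.5  52. ]
jFR [672.7 164.3  52. ]
collar near top [654.9 165.8  47. ]
pF [599.9 163.2  72. ]
324 230 [599.5 135.5  63.8]
260 220 [555.7 139.9  51.8]
```

View pics/w5z.png

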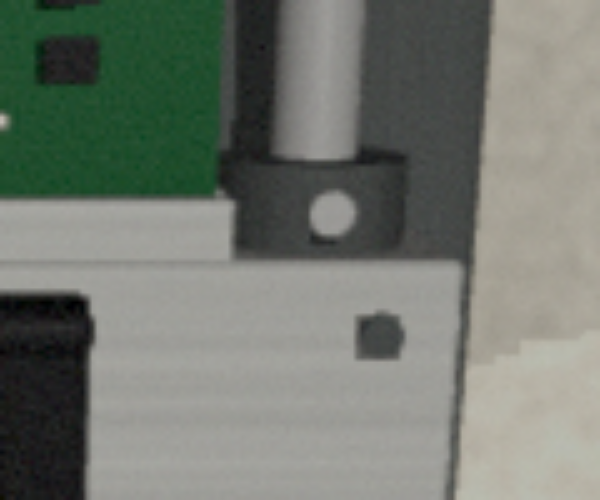

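The jaw butts against the collar, the plate is back up at about 63 mm, and the collar is where it was (y ≈ 165). I'm handing in.

```bash
python3 -c "
from rig import r
print(r.sign_off())"
```

```text
the job is handed in; nothing more can be done
None
```

The sliding jaw is up against the stop collar with its brake on, and I've handed the job in. Sign-off gave no verdict.

**What I did:** With the fingers shut, I pressed the thumb plate about 3 mm down at about 9 N. I then slid the jaw about 46.5 mm until the sideways force rose to 5.5 N at the collar. After holding there briefly, I lifted straight off.

**Last checks, from the wrist camera and force reading:**
- **Jaw and collar:** they touch, both at about y = 165 mm. The collar had measured 164–165 mm before the push, so it did not shift beyond measuring error.
- **Thumb plate:** it is back up, reading 63.8 mm against 63 mm at rest.
- **Gripper:** it is clear of everything, about 120 mm above the plate, with contact force near zero.
- **Other things on the bench:** I didn't measure these again, but no move came near them.

**Disagreement:** the top and wrist cameras differed by about 6 mm in x for the plate centre. I aimed between the two, and the fingers landed well inside the plate.

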